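# Set the wind-up timer for the softening butter

## Task

The butter in the covered dish has to soften for 30 minutes. Take the salt shaker off the dish and stand it upright on the worktop or the chopping board, and put the wind-up timer from the row of jars in the middle of the dish's wooden lid, setting both down gently and without shifting anything else. Wind the timer clockwise all the way to its stop, so that its spring is fully tensioned, and then turn it back to 30 minutes.

Things in the scene. Friction and masses are not known exactly. Their poses are not given: they have to be found in the camera images.
- timer: Wind-up kitchen timer, 66 mm across, 57 mm high, 0.45 kg, loose, in one of four places in a row of jars. Its rubber foot stops it turning as a whole if pressed down a little. White lower half (up to 24 mm), turning domed dial above it (24 to 48 mm) with a white grip bar across the top, 46 mm long, 8 mm thick, standing at 45 to 57 mm, fit to lift the timer by. Origin: centre of the underside, z up.
- timer_dial (a joint): Dial angle (rad): 0 is run down; winding clockwise seen from above makes it grow, up to the stop at 5.76 (55 minutes). One minute is 6 degrees (0.1047), so 30 minutes is 3.14. The spring pulls back harder the more it is wound (0.015 to 0.03 N m), but the dial stays where it is left. It starts anywhere between 2 and 14 minutes.
- timer_bar (a point): Middle of the timer's grip bar, on the dial's axis, 51 mm above the timer's foot; x runs along the bar to the end with the short black line on top (which points to the long black mark on the lower half at 0), y across its 8 mm thickness; turns with the dial.
- butter_dish: White ceramic butter dish, 106 mm (its x) by 150 mm (its y), 56 mm high, heavy, does not move; closed by a flat wooden lid. Origin: centre of the underside on the worktop.
- lid_top (a point): Centre of the top face of the dish's flat wooden lid, 105 mm (x) by 149 mm (y), 66 mm above the worktop; axes as the dish.
- salt_shaker: Salt shaker, glass with a grey metal cap, round, 44 mm across up to 74 mm and 34 mm at the cap, 90 mm high, about 0.1 kg, loose; starts standing on the dish's lid. Origin: centre of the underside, z up.
- board: Wooden chopping board lying flat, 210 mm (x) by 300 mm (y), 22 mm thick, does not move. Origin: centre of the underside. It and the butter dish may have changed places.
- jam_jar: Jam jar in the row, 68 mm across, 84 mm high, loose, not to be shifted. Origin: centre of the underside.
- tin_tomato: Food tin in the row, 75 mm across, 110 mm high, loose, not to be shifted. Origin: centre of the underside.
- tumbler: Clear glass tumbler in the row, 76 mm across, 94 mm high, loose, not to be shifted. Origin: centre of the underside.
- tomato: Tomato lying on the chopping board, about 65 mm across and high, loose, not to be shifted. Origin: centre of the underside.
- peeler: Black vegetable peeler lying on the chopping board, 170 mm long (x), 25 mm wide, 18 mm high, loose, not to be shifted. Origin: centre of the underside.
- onion: Onion on the worktop at the right, about 63 mm across and high, loose, not to be shifted. Origin: centre of the underside.
Things that resemble listed ones, but are neither listed nor needed, are in the scene too. What is shaped like the salt_shaker but yellow is not meant.

How it is judged:
By the outcome, as a careful person would: the job done as asked, in the order asked, and still so for the second after the job is handed in, with the robot touching nothing.
It also fails if it takes over 72 s, if anything falls off the work surface, if the arm or the gripper's body presses on something with over 40 N, if the wrist force passes 120 N, or if a joint passes its speed limit or range.

## Robot

A 6-joint arm with a two-finger parallel gripper is mounted at the origin on a cart in front of the work surface, level with it; the furniture and walls round the work are solid. World frame = base frame: x ahead of the robot, y to its left, z up, the work surface at z = 0. Lengths are in m, angles in rad, forces in N, time in s.
With the tool pointing down it reaches from about 0.3 to 0.85 m from the base axis. Payload 4.2 kg.
Tool frame: the origin (TCP) lies midway between the tips of the shut fingers; the grasp point (between the pads) lies 19 mm behind it; x points along the fingers, y is the direction in which the jaws open and shut, and the axes are right-handed (so a half turn about x gives the same grasp; the last joint's range is limited). The gripper opens to 91 mm and grips with 3 to 60 N. Pads are 32 mm wide; open, the fingers measure 118 mm over their backs; the gripper's body (76 mm by 178 mm) begins 60 mm behind the grasp point.
Start: joints at [-1.364, 0.32, 1.565, -0, 1.257, -0.02], TCP at [0.129, -0.56, 0.188] pointing down, gripper open.
Joint ranges: [-3.11, 3.11], [-0.84, 2.01], [0.21, 2.61], [-1.34, 4.49], [0.05, 2.63], [-2.56, 2.56]. Speed limits (rad/s): [2.57, 2.57, 3.14, 3.14, 3.14, 3.14].

## Interface

Orientations are given as a unit quaternion [w, x, y, z].
In Python, from bench import bot gives the robot as it stands.
- The arm moves only by the shell command python3 -m pendant 'ROWS' [OPENING] [FORCE]. ROWS is a JSON object of lists of equal length, an entry for each row: "slide": the shift along the tool's x, y, z in mm, a list of three; "roll": the turn about the tool's x in degrees. A call has 1 to 10 rows; each row shifts and turns the commanded pose from where the row before left it, along the tool's axes as they then stand; what a row does not reach is not made up. A row lasts 1/10 s, in which the tool goes at most 50 mm and 8.59 degrees, less where a joint would pass 70% of its speed; a pose out of reach is approached as far as the arm can. A call is refused whole if a number of a shift passes 50 or a number of a turn 8.59, either way. A call with a gripper value outside its range is refused whole. OPENING is the finger opening in mm, from 0 to 91.2, set as the call begins (- or left out, the last holds). The fingers move at their own pace and stop on an object; FORCE is the grip in N (left out, the last holds). Time passes only in rows, so rows that do not move let the fingers close. It gives the time, the measured TCP pose, the force and the opening at its end, in the units of the state.
- bot.get_state(): the state, without advancing time (a new reading comes with each control period).
- bot.grab_frame(name): name is "scene" or "top" or "wrist"; returns a dict with "frame" (420x560x3 uint8, red, green, blue), "fov_y" (degrees; the focal length in pixels is half the picture's height over the tangent of half this angle, whatever the lens; pixels are square), "cx", "cy" (the principal point, pixels), "view" (4x4, takes a point from world to camera coordinates). Camera axes: x right, y down, z forward; pixel columns grow to the right and rows downward; lengths in m; the calibration is good to about 2 mm. A picture is of the moment at which its call begins. There is no depth.
- bot.job_done(): hands the job in, once; it reports no verdict.
Trained networks look in a picture, given as the dict that the camera call returned (one of the last four; its "shot" number tells which), for a name from the list of things; names that differ only in an ending like _2 or _b are one class to them, and where a whole thing is asked for, a point or a joint stands for the part that bears it (a point fixed in the world has none). Each returns a list of dicts, best first, with "confidence" (0 to 1); they miss things now and then, are a little off and sometimes report something else, mostly with a low value. They report only what shows in the picture. A call takes as long as a camera call. They do not tell look-alikes from the thing itself.
- bot.spot_in(picture, thing): "extent" ([left, top, right, bottom] in pixels, round what is visible of it).
- bot.outline_of(picture, thing): "pixels" (420x560 bool, what is visible of it) and "extent" ([left, top, right, bottom] in pixels, round what is visible of it).
The state is a dict: "t": time; "q": joint angles; "qd": joint speeds; "joint_efforts": joint torques, N m; "position": TCP position; "tcp_rot": TCP orientation; "force": force on the tool from outside, world axes, zero at the start; "moment": the same for the moment, N m; "width": opening from 0.0 (shut) to 1.0 (fully open).
Only numpy, scipy, OpenCV 4.12 (cv2) and the standard library are available. Lean on these libraries where they do the work, as an engineer would, in place of code of your own. Each camera call takes 0.05 s, during which the arm holds its last target. There are 200 camera calls.

## Working session

There is one attempt and no reset: what is moved stays moved. The work goes in short steps, Python scripts to look and compute and a shell command to move; the robot and the scene stay as the last step left them, time stands still between calls to the robot, and variables do not carry over. Pictures are saved under pics/ and viewed, about 8 in all and at most 12, crops included, and the job is handed in when it is done.

```bash
mkdir -p pics
cat > h.py <<'E'
from bench import bot
import numpy as np, cv2
from scipy.spatial.transform import Rotation as R
def K(p):
    f=p["frame"].shape[0]/2/np.tan(np.radians(p["fov_y"])/2); return f,p["cx"],p["cy"]
def ray(p,u,v):
    f,cx,cy=K(p); V=np.array(p["view"]); d=V[:3,:3].T@np.array([(u-cx)/f,(v-cy)/f,1.]); o=-V[:3,:3].T@V[:3,3]; return o,d/np.linalg.norm(d)
def atz(p,u,v,z):
    o,d=ray(p,u,v); return o+d*(z-o[2])/d[2]
def proj(p,X):
    f,cx,cy=K(p); V=np.array(p["view"]); c=V[:3,:3]@np.array(X)+V[:3,3]; return np.array([f*c[0]/c[2]+cx,f*c[1]/c[2]+cy])
def tri(rs):
    A=0;b=0
    for o,d in rs:
        M=np.eye(3)-np.outer(d,d); A=A+M; b=b+M@o
    return np.linalg.solve(A,b)
def save(p,n,s=1): 
    im=cv2.cvtColor(p["frame"],cv2.COLOR_RGB2BGR); cv2.imwrite("pics/"+n,cv2.resize(im,None,fx=s,fy=s,interpolation=cv2.INTER_CUBIC))
def tool():
    s=bot.get_state(); q=s["tcp_rot"]; r=R.from_quat([q[1],q[2],q[3],q[0]]).as_matrix(); return np.array(s["position"]),r
E
python3 - <<'E'
from h import *
s=bot.get_state(); print({k:np.round(v,3) for k,v in s.items()}); print(np.round(tool()[1],3))
P={n:bot.grab_frame(n) for n in("scene","top")}
for n,p in P.items():
    save(p,n+"0.png",1.4 if n=="top" else 1.4)
    V=np.array(p["view"]);print(n,p["fov_y"],"cam",np.round(-V[:3,:3].T@V[:3,3],3))
    for t in "timer timer_bar butter_dish lid_top salt_shaker board jam_jar tin_tomato tumbler tomato peeler onion".split():
        try: print(n,t,[(np.round(d["confidence"],2),np.round(d["extent"]).tolist()) for d in bot.spot_in(p,t)])
        except Exception as e: print(t,e)
E
```

```text
{'t': np.float64(0.0), 'q': array([-1.364,  0.32 ,  1.566,  0.   ,  1.257, -0.02 ]), 'qd': array([-0.002,  0.001, -0.001,  0.001,  0.   ,  0.   ]), 'joint_efforts': array([ 1.0000e-03, -4.1246e+01, -2.3197e+01,  7.3000e-02,  4.6000e-02,
       -0.0000e+00]), 'position': array([ 0.129, -0.56 ,  0.187]), 'tcp_rot': array([-0.079, -0.703, -0.081,  0.703]), 'force': array([0.783, 0.185, 0.356]), 'moment': array([ 0.063, -0.012, -0.017]), 'width': np.float64(0.999)}
[[-0.     0.225 -0.974]
 [ 0.002 -0.974 -0.225]
 [-1.    -0.002 -0.   ]]
scene 48.80408380543658 cam [0.178 0.569 0.8  ]
scene timer [(np.float64(0.94), [214.0, 186.0, 241.0, 220.0])]
scene timer_bar [(np.float64(0.76), [215.0, 188.0, 239.0, 208.0]), (np.float64(0.29), [243.0, 314.0, 259.0, 404.0])]
scene butter_dish [(np.float64(0.69), [277.0, 177.0, 352.0, 241.0])]
scene lid_top [(np.float64(0.69), [277.0, 177.0, 356.0, 229.0])]
scene salt_shaker [(np.float64(0.95), [358.0, 212.0, 382.0, 246.0]), (np.float64(0.87), [250.0, 220.0, 269.0, 258.0]), (np.float64(0.75), [300.0, 168.0, 317.0, 201.0])]
scene board [(np.float64(0.86)
[... 981 characters left out ...]
alt_shaker [(np.float64(0.77), [319.0, 282.0, 336.0, 300.0]), (np.float64(0.74), [253.0, 187.0, 269.0, 208.0]), (np.float64(0.61), [316.0, 206.0, 340.0, 226.0])]
top board [(np.float64(0.84), [101.0, 191.0, 236.0, 290.0]), (np.float64(0.7), [279.0, 126.0, 306.0, 156.0])]
top jam_jar [(np.float64(0.66), [158.0, 127.0, 195.0, 162.0])]
top tin_tomato [(np.float64(0.98), [211.0, 113.0, 249.0, 162.0]), (np.float64(0.37), [103.0, 190.0, 239.0, 289.0])]
top tumbler [(np.float64(0.95), [340.0, 114.0, 376.0, 160.0])]
top tomato [(np.float64(0.84), [176.0, 204.0, 205.0, 230.0])]
top peeler [(np.float64(0.67), [120.0, 234.0, 188.0, 277.0]), (np.float64(0.62), [400.0, 161.0, 434.0, 188.0])]
top onion []
```

View pics/top0.png

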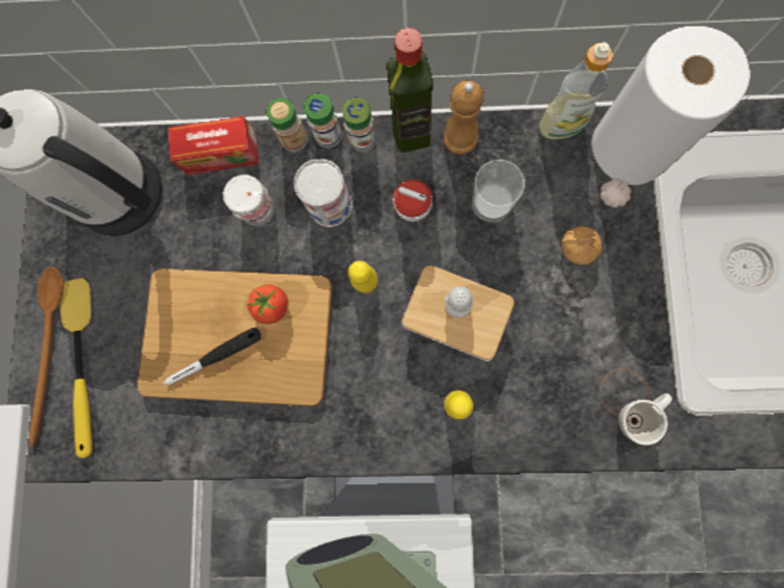

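View pics/scene0.png

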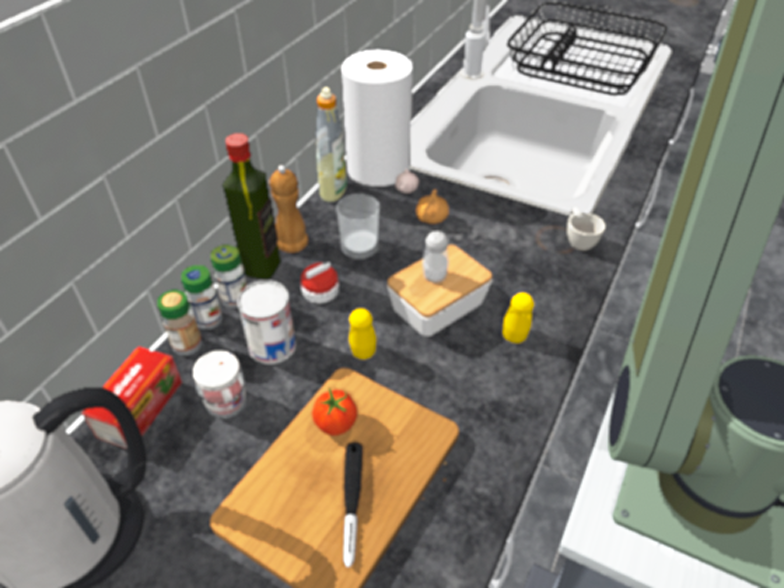

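Run:
```python
from h import *
T=bot.grab_frame("top");S=bot.grab_frame("scene")
def out(p,t): return [(round(float(d["confidence"]),2),d["extent"],d["pixels"]) for d in bot.outline_of(p,t)]
c=lambda e:((e[0]+e[2])/2,(e[1]+e[3])/2)
for t in ["timer_bar","timer","salt_shaker","lid_top"]:
  for n,p in(("top",T),("scene",S)):
    for cf,e,m in out(p,t):
      v,u=np.nonzero(m); z={"timer_bar":.051,"timer":.03,"salt_shaker":.111,"lid_top":.066}[t]
      print(t,n,cf,np.round(e),"at z",np.round(atz(p,u.mean(),v.mean(),z),3))
      if t=="lid_top" and n=="top": print(cv2.boxPoints(cv2.minAreaRect(np.c_[u,v].astype(np.float32))), [np.round(atz(p,*q,.066),3)[:2].tolist() for q in cv2.boxPoints(cv2.minAreaRect(np.c_[u,v].astype(np.float32)))])
```

```text
timer_bar top 0.57 [280. 128. 308. 157.] at z [ 0.653 -0.086  0.051]
timer_bar scene 0.58 [212. 187. 240. 210.] at z [ 0.648 -0.066  0.051]
timer top 0.9 [282. 128. 306. 156.] at z [ 0.657 -0.086  0.03 ]
timer top 0.59 [290. 190. 368. 255.] at z [ 0.466 -0.152  0.03 ]
timer scene 0.69 [214. 187. 240. 219.] at z [ 0.654 -0.075  0.03 ]
salt_shaker top 0.84 [253. 187. 268. 211.] at z [ 0.514 -0.01   0.111]
salt_shaker top 0.74 [320. 282. 336. 300.] at z [ 0.325 -0.142  0.111]
salt_shaker scene 0.95 [248. 219. 269. 263.] at z [0.495 0.055 0.111]
salt_shaker scene 0.86 [358. 210. 382. 246.] at z [ 0.31  -0.077  0.111]
salt_shaker scene 0.64 [300. 167. 320. 204.] at z [ 0.47  -0.139  0.111]
lid_top top 0.73 [288. 192. 367. 256.] at z [ 0.461 -0.151  0.066]
[[285.5172  232.2069 ]
 [303.7931  186.51723]
 [368.7931  212.51723]
 [350.5172  258.2069 ]] [[0.445, -0.061], [0.544, -0.103], [0.482, -0.24], [0.386, -0.196]]
lid_top top 0.57 [178. 205. 202. 230.] at z [0.485 0.144 0.066]
[[177. 203.]
 [205. 203.]
 [205. 230.]
 [177. 230.]] [[0.517, 0.175], [0.515, 0.113], [0.455, 0.113], [0.457, 0.174]]
lid_top scene 0.79 [275. 174. 353. 227.] at z [ 0.458 -0.132  0.066]
```

The top view shows the row from left to right as jam jar, tin, red timer (410,200) and tumbler. The dish is at (458,312) with the grey-capped salt shaker at (459,300), and the two yellow shakers are decoys. The worktop right of the dish, around (560,330), is free. I'm setting out towards the shaker now.

```bash
python3 -m pendant '{"slide":[[-25,-20,-25],[-25,-27,-35],[-20,-27,-35],[0,-27,-35],[0,-27,-35],[0,-27,-35],[0,-27,-35],[0,-27,-35],[0,-27,-35],[0,-27,-35]],"roll":[0,0,0,0,0,0,0,0,0,0]}' 91
python3 - <<'E'
from h import *
T=bot.grab_frame("top");save(bot.grab_frame("wrist"),"w1.png")
print(np.round(tool()[0],3),np.round(tool()[1],2).tolist())
for n,u,v,z in [("bottle base",411,146,0),("bottle base L",395,146,0),("mill base",462,150,0),("tin top",321,172,.11),("tumbler top",499,177,.094),("timer bar L",399,189,.057),("bar R",426,201,.057),("onion",582,245,.03),("mug",643,420,.05),("yellow1",357,272,.08),("yellow2",459,402,.08)]:
    print(n,np.round(atz(T,u/1.4,v/1.4,z)[:2],3))
E
```

```text
t: 2.8
position: [0.4019, -0.2266, 0.2576]
tcp_rot: [0.08, 0.703, 0.08, -0.702]
force: [-0.1, -0.2, 0.1]
width: 0.997
[ 0.404 -0.224  0.257] [[0.0, 0.23, -0.97], [0.0, -0.97, -0.23], [-1.0, -0.0, -0.0]]
bottle base [ 0.766 -0.086]
bottle base L [ 0.767 -0.058]
mill base [ 0.754 -0.174]
tin top [0.678 0.052]
tumbler top [ 0.666 -0.22 ]
timer bar L [ 0.667 -0.065]
bar R [ 0.645 -0.108]
onion [ 0.57  -0.356]
mug [ 0.295 -0.418]
yellow1 [0.527 0.002]
yellow2 [ 0.328 -0.145]
```

View pics/w1.png

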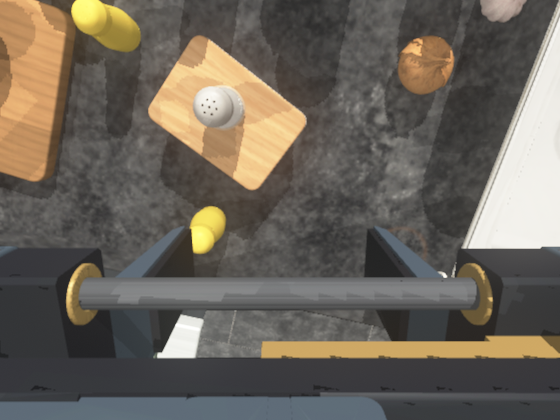

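The wrist view shows the lid, with corners about (200,37), (306,122), (254,190) and (149,110). The shaker cap is at (211,106).

Run:
```python
from h import *
T=bot.grab_frame("top");W=bot.grab_frame("wrist")
rs=[ray(W,211,106),ray(T,460/1.4,296/1.4)]
X=tri(rs);print("cap tri",np.round(X,3),"wrist@.156",np.round(atz(W,211,106,.156),3),"top@",np.round(atz(T,460/1.4,296/1.4,.156),3))
c=[(200,37),(306,122),(254,190),(149,110)]
L=[atz(W,*q,.066)[:2] for q in c];print("lid",np.round(L,3).tolist(),np.round(np.mean(L,0),3),np.linalg.norm(L[0]-L[1]),np.linalg.norm(L[1]-L[2]))
t=[(429,266),(515,295),(491,360),(402,323)]
M=[atz(T,u/1.4,v/1.4,.066)[:2] for u,v in t];print(np.round(np.mean(M,0),3))
m=[tri([ray(W,*a),ray(T,b[0]/1.4,b[1]/1.4)]) for a,b in zip(c,t)];print("lid corners 3d",np.round(m,3).tolist())
p,r=tool();print("tool delta mm to cap",np.round(1000*r.T@(np.r_[X[:2],.092]-p),0))
for n,d in ((k,bot.spot_in(W,"salt_shaker")) for k in "s"): print([(x["confidence"],x["extent"]) for x in d])
```

```text
cap tri [ 0.47  -0.15   0.148] wrist@.156 [ 0.467 -0.154  0.156] top@ [ 0.472 -0.147  0.156]
lid [[0.53, -0.113], [0.473, -0.24], [0.386, -0.201], [0.446, -0.072]] [ 0.459 -0.157] 0.13935661819438983 0.09542996370303684
[ 0.465 -0.152]
lid corners 3d [[0.535, -0.11, 0.056], [0.475, -0.232, 0.118], [0.387, -0.199, 0.065], [0.448, -0.065, 0.051]]
tool delta mm to cap [165. -60. -85.]
[(0.96, [188.9, 79.7, 240.5, 123.9]), (0.94, [184.5, 201.5, 220.3, 249.6])]
```

```bash
python3 -m pendant '{"slide":[[0,-20,-28],[0,-20,-28],[0,-20,-29],[20,0,0],[30,0,0],[35,0,0],[30,0,0],[25,0,0],[15,0,0],[10,0,0]],"roll":[0,0,0,0,0,0,0,0,0,0]}' 91
python3 -m pendant '{"slide":[[0,0,0],[0,0,0],[0,0,0],[0,0,0],[0,0,0],[0,0,0],[0,0,0],[0,0,0]],"roll":[0,0,0,0,0,0,0,0]}' 25 10
```

```text
t: 4.05
position: [0.469, -0.152, 0.0911]
tcp_rot: [-0.079, -0.702, -0.079, 0.703]
force: [0.0, 0.5, -0.4]
width: 0.998
t: 4.85
position: [0.4704, -0.1504, 0.0924]
tcp_rot: [0.08, 0.703, 0.08, -0.703]
force: [-0.1, 0.7, 1.2]
width: 0.376
```

```bash
python3 -m pendant '{"slide":[[0,0,0],[0,0,0],[0,0,0]],"roll":[0,0,0]}'
python3 - <<'E'
from h import *
save(bot.grab_frame("wrist"),"w2.png")
E
```

```text
t: 5.15
position: [0.4704, -0.1505, 0.0924]
tcp_rot: [0.08, 0.703, 0.08, -0.703]
force: [0.7, 1.0, 1.4]
width: 0.378
```

View pics/w2.png

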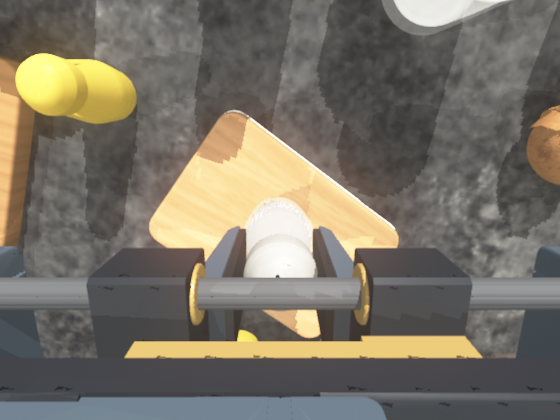

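Run:
```python
from h import *
W=bot.grab_frame("wrist");p,r=tool()
for z in(.066,.111,.14,.156): print(z,[np.round(proj(W,[p[0],p[1],z]+a*r[:,2])).tolist() for a in(0,-.016,-.03)])
print("lid top corner",np.round(atz(W,235,113,.066),3),np.round(atz(W,397,232,.066),3),np.round(atz(W,150,222,.066),3))
V=np.array(W["view"]);print(np.round(-V[:3,:3].T@V[:3,3],3))
print([(x["confidence"],x["extent"]) for x in bot.spot_in(W,"salt_shaker")])
```

```text
0.066 [[279.0, 226.0], [279.0, 203.0], [279.0, 182.0]]
0.111 [[278.0, 251.0], [278.0, 223.0], [278.0, 198.0]]
0.14 [[278.0, 274.0], [278.0, 242.0], [278.0, 213.0]]
0.156 [[278.0, 291.0], [278.0, 256.0], [278.0, 224.0]]
lid top corner [ 0.536 -0.107  0.066] [ 0.484 -0.23   0.066] [ 0.454 -0.065  0.066]
[ 0.541 -0.135  0.29 ]
[(0.89, [246.1, 198.9, 318.4, 278.6]), (0.77, [12.7, 55.5, 134.2, 121.8]), (0.66, [236.6, 326.0, 258.1, 340.9]), (0.63, [382.5, 0.0, 509.5, 38.6]), (0.46, [150.2, 113.4, 397.4, 340.2])]
```

```bash
python3 -m pendant '{"slide":[[-3,0,0],[-10,0,0],[-20,0,0],[-20,0,0],[0,0,0],[0,0,0]],"roll":[0,0,0,0,0,0]}'
python3 - <<'E'
from h import *
S=bot.grab_frame("scene");W=bot.grab_frame("wrist");p,r=tool()
a=S["frame"][100:310,230:430]; b=W["frame"][100:310,180:380]
im=cv2.cvtColor(np.hstack([a,b]),cv2.COLOR_RGB2BGR);cv2.imwrite("pics/w3.png",cv2.resize(im,None,fx=2,fy=2))
for t in [(.40,-.30),(.45,-.30)]: print(np.round(1000*r.T@(np.r_[t,.145]-p)))
E
```

```text
t: 5.9
position: [0.4703, -0.1506, 0.1455]
tcp_rot: [0.08, 0.703, 0.08, -0.702]
force: [-0.9, 1.0, -2.0]
width: 0.376
[ -0. 130. 101.]
[ -1. 141.  53.]
```

View pics/w3.png

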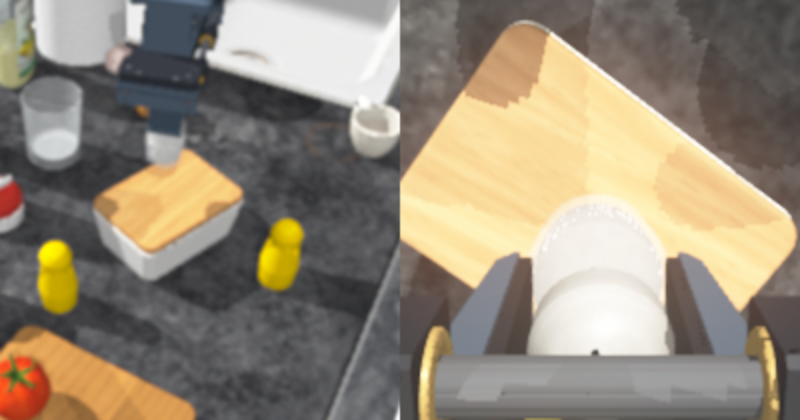

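The shaker is off the lid, upright between the fingers. I'm carrying it to the free worktop at about (0.43,-0.32).

```bash
python3 -m pendant '{"slide":[[0,16,8],[0,31,15],[0,38,19],[0,38,19],[0,22,10],[0,12,6],[25,0,0],[30,0,0],[20,0,0],[15,0,0]],"roll":[0,0,0,0,0,0,0,0,0,0]}'
python3 -m pendant '{"slide":[[8,0,0],[8,0,0],[4,0,0],[3,0,0],[0,0,0],[0,0,0]],"roll":[0,0,0,0,0,0]}'
```

```text
t: 7.0
position: [0.4296, -0.3192, 0.0531]
tcp_rot: [-0.079, -0.702, -0.081, 0.703]
force: [-0.2, 0.2, -1.2]
width: 0.378
t: 7.6
position: [0.4309, -0.3211, 0.0328]
tcp_rot: [0.08, 0.703, 0.08, -0.702]
force: [0.2, 1.3, -0.8]
width: 0.38
```

```bash
python3 -m pendant '{"slide":[[2,0,0],[1.5,0,0],[0,0,0]],"roll":[0,0,0]}'
python3 -m pendant '{"slide":[[1,0,0],[1,0,0],[0,0,0]],"roll":[0,0,0]}'
python3 -m pendant '{"slide":[[1,0,0],[0,0,0]],"roll":[0,0]}'
```

```text
t: 7.9
position: [0.4305, -0.3208, 0.0288]
tcp_rot: [-0.08, -0.703, -0.08, 0.703]
force: [0.4, 0.6, -0.6]
width: 0.377
t: 8.2
position: [0.4305, -0.3208, 0.0267]
tcp_rot: [-0.08, -0.702, -0.08, 0.703]
force: [-0.1, 0.6, -0.8]
width: 0.379
t: 8.4
position: [0.4308, -0.3209, 0.0263]
tcp_rot: [0.08, 0.703, 0.08, -0.702]
force: [-0.9, 1.0, 3.5]
width: 0.377
```

Contact. Now I'll release and rise straight up.

```bash
python3 -m pendant '{"slide":[[0,0,0],[0,0,0],[0,0,0],[0,0,0],[0,0,0],[-10,0,0],[-30,0,0],[-45,0,0],[-45,0,0],[-50,0,0]],"roll":[0,0,0,0,0,0,0,0,0,0]}' 80
python3 - <<'E'
from h import *
T=bot.grab_frame("top");S=bot.grab_frame("scene")
for p in(S,T): print([(round(float(x["confidence"]),2),np.round(x["extent"]).tolist()) for x in bot.spot_in(p,"salt_shaker")])
print("expected base/top",proj(S,[.431,-.321,0]),proj(S,[.431,-.321,.09]),proj(T,[.431,-.321,.09]))
p,r=tool();print(np.round(p,3),"delta to over timer",np.round(1000*r.T@(np.r_[.56,-.13,.25]-p)))
E
```

```text
t: 9.4
position: [0.4301, -0.3204, 0.2079]
tcp_rot: [-0.08, -0.702, -0.08, 0.703]
force: [1.2, -0.7, 0.2]
width: 0.875
[(0.87, [341.0, 156.0, 362.0, 183.0]), (0.82, [356.0, 210.0, 381.0, 249.0]), (0.65, [250.0, 220.0, 269.0, 260.0])]
[(0.75, [318.0, 276.0, 336.0, 301.0]), (0.7, [392.0, 227.0, 407.0, 248.0])]
expected base/top [351.4994841  179.27929287] [355.56942719 151.78316487] [412.42294161 233.98563142]
[ 0.431 -0.321  0.208] delta to over timer [ -42. -157. -169.]
```

```bash
python3 -m pendant '{"slide":[[-20,-14,-15],[-22,-28,-30],[0,-32,-35],[0,-32,-35],[0,-30,-32],[0,-21,-22],[0,0,0],[0,0,0]],"roll":[0,0,0,0,0,0,0,0]}' 50
python3 - <<'E'
from h import *
W=bot.grab_frame("wrist");save(W,"w4.png",1.4)
for t in("timer","timer_bar"): print(t,[(round(float(x["confidence"]),2),np.round(x["extent"]).tolist()) for x in bot.spot_in(W,t)])
print(np.round(tool()[0],3),bot.get_state()["q"])
E
```

```text
t: 10.4
position: [0.5592, -0.1294, 0.246]
tcp_rot: [-0.08, -0.701, -0.081, 0.704]
force: [-0.6, 0.7, 0.5]
width: 0.546
timer [(0.79, [233.0, 49.0, 292.0, 110.0]), (0.64, [231.0, 51.0, 289.0, 112.0])]
timer_bar [(0.56, [231.0, 52.0, 286.0, 111.0]), (0.49, [430.0, 182.0, 487.0, 228.0])]
[ 0.559 -0.131  0.247] [-2.49550271e-01  2.88930094e-01  1.45950681e+00 -4.64603814e-04
  1.39468399e+00  1.09593660e+00]
```

View pics/w4.png

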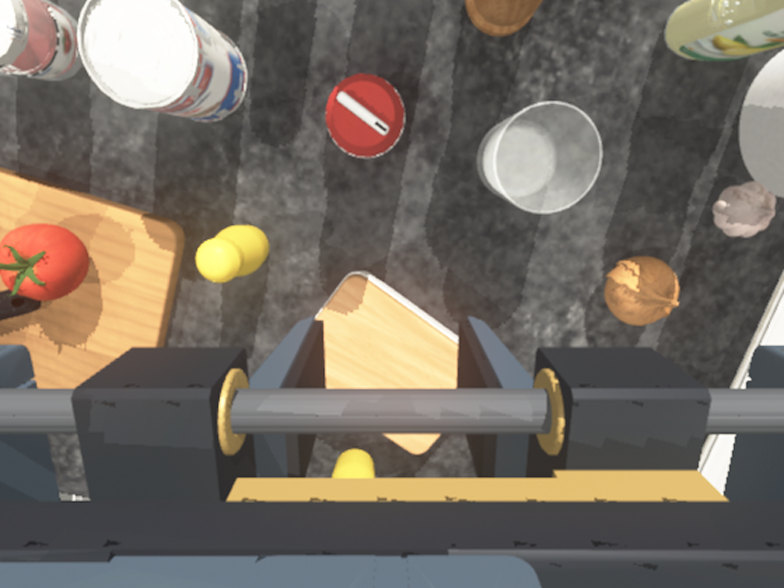

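The wrist view shows the timer at (365,115). Its bar runs from (338,95) to (390,131), and the black-line end is at the lower right.

Run:
```python
from h import *
W=bot.grab_frame("wrist");T=bot.grab_frame("top")
a=(338/1.4,95/1.4);b=(390/1.4,131/1.4)
A,B=atz(W,*a,.057),atz(W,*b,.057);print("bar wrist",A,B,(A+B)/2,np.linalg.norm(A-B),np.degrees(np.arctan2(*(B-A)[1::-1])))
X=tri([ray(W,(a[0]+b[0])/2,(a[1]+b[1])/2),ray(T,412.5/1.4,195/1.4)]);print("tri",X)
# refine: white bar pixels
for n,P,bx in(("w",W,(232,52,290,113)),("t",T,(278,124,310,152))):
    f=P["frame"][bx[1]:bx[3],bx[0]:bx[2]].astype(int);red=(f[...,0]>110)&(f[...,1]<90)
    hull=cv2.convexHull(np.argwhere(red)[:,::-1].astype(np.int32));m=np.zeros(red.shape,np.uint8);cv2.fillConvexPoly(m,cv2.erode(hull.astype(np.uint8),None).reshape(-1,1,2).astype(np.int32) if 0 else hull,1)
    m=cv2.erode(m,np.ones((5,5) if n=="w" else (3,3)))
    wm=((f.min(-1)>120)&(m>0)).astype(np.uint8);k,l,s,c=cv2.connectedComponentsWithStats(wm);i=1+s[1:,4].argmax();pts=np.argwhere(l==i)[:,::-1]+np.array(bx[:2])
    r=cv2.minAreaRect(pts.astype(np.float32));bp=cv2.boxPoints(r);print(n,len(pts),r)
    e=sorted([(np.linalg.norm(bp[i]-bp[i-1]),(bp[i]+bp[i-1])/2) for i in range(4)],key=lambda x:x[0])[:2]
    P1,P2=atz(P,*e[0][1],.057),atz(P,*e[1][1],.057);print(np.round((P1+P2)/2,4),np.linalg.norm(P1-P2),np.degrees(np.arctan2(*(P1-P2)[1::-1])))
p,r=tool();print(p,"yaw tool y",np.degrees(np.arctan2(r[1,1],r[0,1])))
```

```text
bar wrist [ 0.66773695 -0.06584934  0.057     ] [ 0.65148812 -0.10942243  0.057     ] [ 0.65961253 -0.08763589  0.057     ] 0.04650418113835044 -110.4509762341338
tri [ 0.66081409 -0.08635486  0.04254662]
w 347 ((256.9949645996094, 80.662841796875), (44.80931854248047, 8.257338523864746), 37.30394744873047)
[ 0.6589 -0.0845  0.057 ] 0.04594990831338723 -113.08574938741894Traceback (most recent call last):
  File "<stdin>", line 9, in <module>
cv2.error: OpenCV(4.12.0) /io/opencv/modules/imgproc/src/drawing.cpp:2404: error: (-215:Assertion failed) points.checkVector(2, CV_32S) >= 0 in function 'fillConvexPoly'
```

```bash
python3 -m pendant '{"slide":[[0,0,0],[0,0,0],[0,0,0],[0,0,0],[0,0,0],[0,0,0],[0,0,0],[0,0,0]],"roll":[-6,-8,-8,-8,-8,-8,-6,-3]}' 30
python3 - <<'E'
from h import *
T=bot.grab_frame("top");S=bot.grab_frame("scene")
def mark(P,box,s):
    im=cv2.cvtColor(P["frame"],cv2.COLOR_RGB2BGR)[box[1]:box[3],box[0]:box[2]]; im=cv2.resize(im,None,fx=s,fy=s,interpolation=cv2.INTER_CUBIC)
    for y in (-.05,-.07,-.09,-.11,-.13):
        for x,c in((.745,(0,255,255)),(.76,(0,128,255)),(.775,(255,0,255))):
            q=(proj(P,[x,y,0])-box[:2])*s; cv2.circle(im,tuple(int(k) for k in q),2,c,-1)
    return im
a=mark(T,(250,60,370,160),4)
b=mark(S,(140,80,260,220),3)
h=max(a.shape[0],b.shape[0]);o=np.zeros((h,a.shape[1]+b.shape[1],3),np.uint8);o[:a.shape[0],:a.shape[1]]=a;o[:b.shape[0],a.shape[1]:]=b
cv2.imwrite("pics/b.png",cv2.resize(o,None,fx=.9,fy=.9));print(o.shape)
p,r=tool();print(p,np.degrees(np.arctan2(r[1,1],r[0,1])),"delta",np.round(1000*r.T@(np.r_[.659,-.086,.12]-p)),bot.get_state()["q"][5])
E
```

```text
t: 11.45
position: [0.5595, -0.1307, 0.248]
tcp_rot: [0.396, 0.586, 0.396, -0.586]
force: [-0.3, 0.0, 0.2]
width: 0.325
(420, 840, 3)
[ 0.55959748 -0.13060722  0.24800831] -22.09023096511117 delta [128.  75. -79.] 0.13639121594482356
```

View pics/b.png

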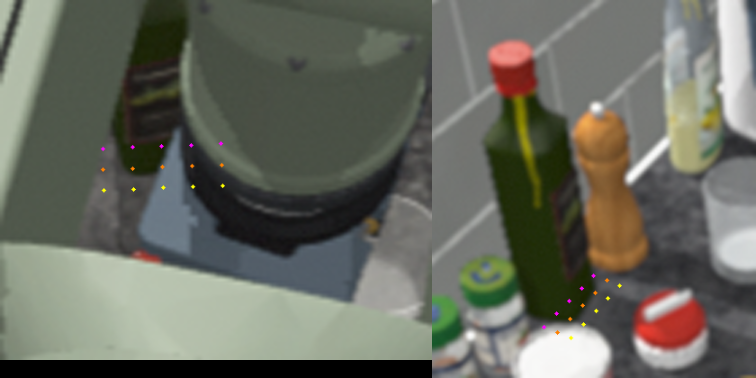

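The bottle front is at x ≈ 0.76. With the jaws square to the bar, a corner of the gripper body would come too close to it. I'll come in about 26° skewed instead. The bar then aligns itself as the jaws close, which winds the dial slightly.

```bash
python3 -m pendant '{"slide":[[0,0,0],[0,0,0],[0,0,0],[0,7,-20],[0,10,-34],[0,10,-34],[0,6,-16],[10,0,0],[30,0,0],[30,0,0]],"roll":[8,8,8,2,0,0,0,0,0,0]}' 45
python3 -m pendant '{"slide":[[20,0,0],[0,0,0],[0,0,0],[0,0,0]],"roll":[0,0,0,0]}'
python3 - <<'E'
from h import *
W=bot.grab_frame("wrist");p,r=tool();im=cv2.cvtColor(W["frame"],cv2.COLOR_RGB2BGR)
q=proj(W,[p[0],p[1],.057]);print(p,np.degrees(np.arctan2(r[1,1],r[0,1])),q)
cv2.circle(im,tuple(int(k) for k in q),3,(0,255,0),-1)
S=bot.grab_frame("scene");a=cv2.resize(cv2.cvtColor(S["frame"],cv2.COLOR_RGB2BGR)[90:240,150:300],(420,420))
o=np.hstack([im[:,90:470],a]);cv2.imwrite("pics/w5.png",o)
print(p,np.degrees(np.arctan2(r[1,1],r[0,1])),"delta",np.round(1000*r.T@(np.r_[.659,-.086,.052]-p)))
E
```

```text
t: 12.55
position: [0.6582, -0.085, 0.1771]
tcp_rot: [0.253, 0.66, 0.253, -0.66]
force: [-0.1, 0.0, 0.4]
width: 0.495
t: 12.95
position: [0.6597, -0.0847, 0.1596]
tcp_rot: [0.254, 0.661, 0.253, -0.659]
force: [0.8, 0.2, 0.9]
width: 0.491
[ 0.6597397  -0.08453367  0.15971815] -48.03733575328971 [278.48772413 199.58119269]
[ 0.6597397  -0.08453367  0.15971815] -48.03733575328971 delta [108.   0.   2.]
```

View pics/w5.png

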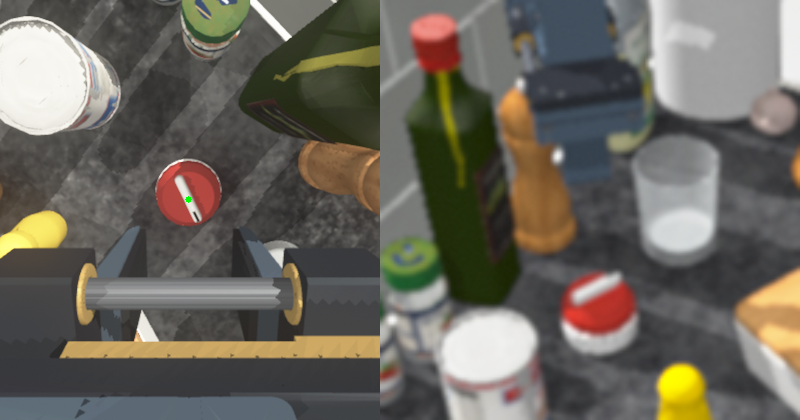

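The TCP projects onto the bar's middle, and bottle and mill are clear. I'm descending.

```bash
python3 -m pendant '{"slide":[[15,0,0],[25,0,0],[25,0,0],[20,0,0],[12,0,0],[6,0,0],[3,0,0],[0,0,0],[0,0,0]],"roll":[0,0,0,0,0,0,0,0,0]}' 40
python3 -m pendant '{"slide":[[1.5,0,0],[0,0,0],[1.5,0,0],[0,0,0]],"roll":[0,0,0,0]}'
```

```text
t: 13.95
position: [0.6598, -0.0842, 0.0529]
tcp_rot: [0.254, 0.661, 0.253, -0.66]
force: [-0.3, -0.8, -0.1]
width: 0.437
t: 14.35
position: [0.6589, -0.0841, 0.0487]
tcp_rot: [-0.253, -0.66, -0.253, 0.66]
force: [0.4, 0.5, -0.5]
width: 0.44
```

```bash
python3 -m pendant '{"slide":[[0,0,0],[0,0,0],[0,0,0],[0,0,0],[0,0,0],[0,0,0],[0,0,0]],"roll":[0,0,0,0,0,0,0]}' 4 12
python3 -m pendant '{"slide":[[0,0,0],[0,0,0]],"roll":[0,0]}' 0 35
python3 -m pendant '{"slide":[[-2,0,0],[-5,0,0],[-5,0,0],[0,0,0],[0,0,0]],"roll":[0,0,0,0,0]}'
python3 - <<'E'
from h import *
W=bot.grab_frame("wrist");S=bot.grab_frame("scene")
a=cv2.resize(cv2.cvtColor(S["frame"],cv2.COLOR_RGB2BGR)[110:230,170:290],(420,420))
cv2.imwrite("pics/w6.png",np.hstack([cv2.cvtColor(W["frame"],cv2.COLOR_RGB2BGR)[:,90:470],a]))
E
```

```text
t: 15.05
position: [0.6591, -0.0841, 0.0489]
tcp_rot: [-0.253, -0.66, -0.253, 0.66]
force: [-0.1, 0.1, -0.4]
width: 0.043
t: 15.25
position: [0.6591, -0.0841, 0.0489]
tcp_rot: [-0.253, -0.66, -0.253, 0.66]
force: [-0.4, 0.2, 0.2]
width: 0.004
t: 15.75
position: [0.6592, -0.0841, 0.0612]
tcp_rot: [0.253, 0.66, 0.253, -0.66]
force: [-0.5, -0.0, -0.5]
width: 0.005
```

View pics/w6.png

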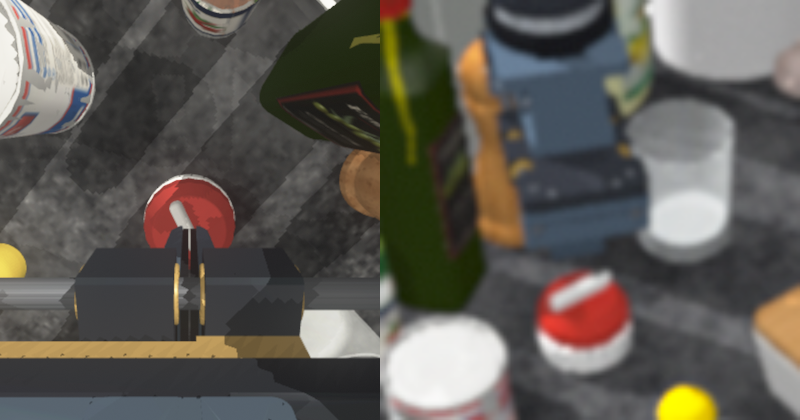

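Run:
```python
from h import *
W=bot.grab_frame("wrist");S=bot.grab_frame("scene");p,r=tool();print(p)
print("tcp in wrist",proj(W,p),"grasp",proj(W,p-.019*r[:,0]),"behind .05",proj(W,p-.05*r[:,0]))
print("tcp in scene crop",[(proj(S,p-d*r[:,0])-[170,110])*3.5+[380,0] for d in(0,.019,.06)], "timer bar/foot/crop",[(proj(S,[.659,-.086,z])-[170,110])*3.5+[380,0] for z in(.057,.024,0)])
for z in(.057,.024): print(z,proj(W,[.659,-.086,z])-[90,0], (proj(W,np.r_[.659,-.086,z]-.033*r[:,2])-[90,0]))
print(bot.get_state()["width"])
# disc triangulation: rim top-left etc.
print([(x["confidence"],x["extent"]) for x in bot.spot_in(W,"timer")])
print([(x["confidence"],x["extent"]) for x in bot.spot_in(S,"timer")])
```

```text
[ 0.65887923 -0.08407105  0.06063394]
tcp in wrist [278.61564603 239.23047861] grasp [278.59548089 251.08866547] behind .05 [278.55270294 276.24440036]
tcp in scene crop [array([578.40532318, 278.45692428]), array([576.03208176, 257.36366693]), array([570.69962548, 209.96904821])] timer bar/foot/crop [array([580.21935031, 280.6459728 ]), array([584.13121984, 315.87537929]), array([586.87335671, 340.57043966])]
0.057 [191.07919672 239.03429238] [191.16525549 186.42054153]
0.024 [190.80009085 222.99413686] [190.8645273 176.8987746]
0.004611890305248442
[(0.69, [234.7, 172.1, 328.1, 247.3])]
[(0.57, [214.1, 185.0, 239.2, 215.8])]
```

The fingers shut on nothing. In the scene view the visible tips are about 20 mm above the reported TCP. That also fits the shaker having been held near its cap. I'll reopen and descend by feel.

```bash
python3 -m pendant '{"slide":[[0,0,0],[0,0,0],[0,0,0],[0,0,0],[0,0,0],[5,0,0],[5,0,0],[3,0,0],[0,0,0]],"roll":[0,0,0,0,0,0,0,0,0]}' 32
python3 -m pendant '{"slide":[[2,0,0],[2,0,0],[2,0,0],[0,0,0]],"roll":[0,0,0,0]}'
python3 - <<'E'
from h import *
S=bot.grab_frame("scene");W=bot.grab_frame("wrist")
a=cv2.resize(cv2.cvtColor(S["frame"],cv2.COLOR_RGB2BGR)[140:230,190:280],(500,500),interpolation=cv2.INTER_CUBIC)
p,r=tool()
for d,c in((0,(0,255,0)),(.019,(255,0,0))):
    for s in(-.016,.016):
        q=(proj(S,p-d*r[:,0]+s*r[:,1])-[190,140])*500/90;cv2.circle(a,tuple(int(k) for k in q),3,c,-1)
cv2.imwrite("pics/w7.png",a)
E
```

```text
t: 16.95
position: [0.6585, -0.084, 0.0469]
tcp_rot: [-0.253, -0.66, -0.254, 0.661]
force: [0.1, 0.4, 0.8]
width: 0.354
t: 17.35
position: [0.6588, -0.0841, 0.0415]
tcp_rot: [-0.253, -0.66, -0.253, 0.66]
force: [-0.1, 0.4, 0.2]
width: 0.352
```

View pics/w7.png

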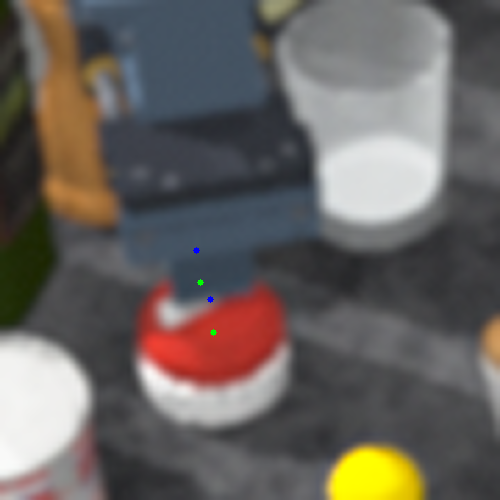

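The tips end about 19 mm above the reported TCP, at roughly z=0.060. I'll go 10 mm lower, feeling for contact.

```bash
python3 -m pendant '{"slide":[[3,0,0],[2,0,0],[2,0,0],[0,0,0]],"roll":[0,0,0,0]}'
python3 -m pendant '{"slide":[[2,0,0],[1,0,0],[0,0,0]],"roll":[0,0,0]}'
python3 -m pendant '{"slide":[[1,0,0],[0,0,0]],"roll":[0,0]}'
```

```text
t: 17.85
position: [0.6588, -0.0841, 0.0344]
tcp_rot: [-0.253, -0.66, -0.253, 0.66]
force: [0.5, -0.1, -0.4]
width: 0.353
t: 18.15
position: [0.659, -0.0841, 0.0317]
tcp_rot: [-0.253, -0.66, -0.253, 0.66]
force: [0.5, -0.4, -0.7]
width: 0.35
t: 18.35
position: [0.659, -0.0841, 0.0308]
tcp_rot: [-0.253, -0.66, -0.253, 0.66]
force: [0.6, 0.6, 0.4]
width: 0.351
```

```bash
python3 -m pendant '{"slide":[[0,0,0],[0,0,0],[0,0,0],[0,0,0],[0,0,0],[0,0,0]],"roll":[0,0,0,0,0,0]}' 4 12
python3 -m pendant '{"slide":[[0,0,0],[0,0,0]],"roll":[0,0]}' 0 40
```

```text
t: 18.95
position: [0.6593, -0.0842, 0.0311]
tcp_rot: [0.253, 0.66, 0.253, -0.66]
force: [0.4, 0.0, 2.6]
width: 0.047
t: 19.15
position: [0.6593, -0.0841, 0.0311]
tcp_rot: [0.253, 0.66, 0.253, -0.66]
force: [-0.4, 0.1, 1.9]
width: 0.005
```

```bash
python3 -m pendant '{"slide":[[-1,0,0],[-1,0,0],[-3,0,0],[-5,0,0],[0,0,0],[0,0,0]],"roll":[0,0,0,0,0,0]}'
python3 - <<'E'
from h import *
S=bot.grab_frame("scene");p,r=tool()
a=cv2.resize(cv2.cvtColor(S["frame"],cv2.COLOR_RGB2BGR)[150:225,200:260],(480,600),interpolation=cv2.INTER_CUBIC)
cv2.imwrite("pics/w8.png",a)
q=lambda z:(proj(S,[p[0],p[1],z])-[200,150])*8
print({z:np.round(q(z)).tolist() for z in(.04,.05,.06,.07,.08)})
E
```

```text
t: 19.75
position: [0.6592, -0.0841, 0.0411]
tcp_rot: [0.253, 0.66, 0.253, -0.66]
force: [-0.7, -0.5, 0.6]
width: 0.006
{0.04: [219.0, 367.0], 0.05: [216.0, 343.0], 0.06: [213.0, 318.0], 0.07: [210.0, 293.0], 0.08: [208.0, 267.0]}
```

View pics/w8.png

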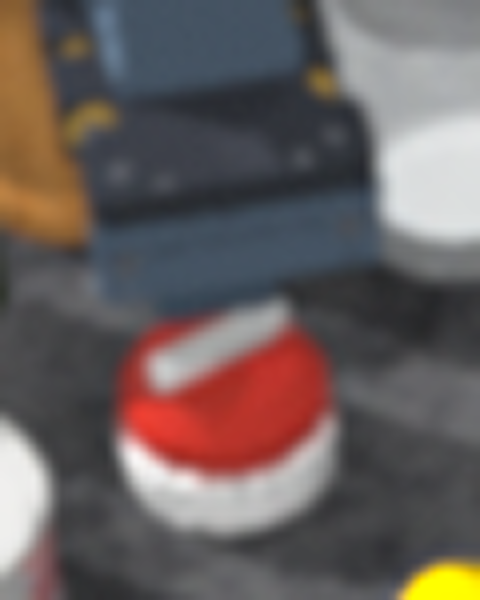

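The bar is still free and the tips closed just above it, with a slight upward force while closing. I'll reopen and descend in small steps until the tips touch the dome.

```bash
python3 -m pendant '{"slide":[[0,0,0],[0,0,0],[0,0,0],[0,0,0],[0,0,0],[5,0,0],[5,0,0],[2,0,0],[0,0,0]],"roll":[0,0,0,0,0,0,0,0,0]}' 32
python3 -m pendant '{"slide":[[1,0,0],[1,0,0],[1,0,0],[0,0,0]],"roll":[0,0,0,0]}'
python3 -m pendant '{"slide":[[1,0,0],[1,0,0],[0,0,0]],"roll":[0,0,0]}'
python3 -m pendant '{"slide":[[1,0,0],[1,0,0],[0,0,0]],"roll":[0,0,0]}'
```

```text
t: 20.7
position: [0.6586, -0.0841, 0.0281]
tcp_rot: [-0.253, -0.66, -0.254, 0.661]
force: [-0.2, 0.5, 0.0]
width: 0.355
t: 21.1
position: [0.659, -0.0841, 0.0258]
tcp_rot: [-0.253, -0.66, -0.253, 0.66]
force: [0.0, 0.1, 0.6]
width: 0.352
t: 21.4
position: [0.6589, -0.0841, 0.0237]
tcp_rot: [-0.253, -0.66, -0.253, 0.66]
force: [0.1, -0.3, 0.5]
width: 0.352
t: 21.7
position: [0.6589, -0.0841, 0.0217]
tcp_rot: [-0.253, -0.66, -0.253, 0.66]
force: [0.8, -0.5, 0.3]
width: 0.352
```

```bash
python3 -m pendant '{"slide":[[0,0,0],[0,0,0],[0,0,0],[0,0,0],[0,0,0],[0,0,0]],"roll":[0,0,0,0,0,0]}' 2 10
python3 - <<'E'
from bench import bot
s=bot.get_state();print(s["width"]*91.2,s["force"],s["moment"])
E
```

```text
t: 22.3
position: [0.6591, -0.0843, 0.0219]
tcp_rot: [0.254, 0.66, 0.253, -0.66]
force: [0.0, -0.6, 0.6]
width: 0.085
7.711378092076764 [ 0.00815627 -0.58592638  0.56588167] [-0.23733244 -0.0710507   0.02854114]
```

The bar is gripped at 7.7 mm. I'll firm up the grip and lift.

```bash
python3 -m pendant '{"slide":[[0,0,0],[0,0,0],[-1,0,0],[-2,0,0],[-5,0,0],[-10,0,0],[0,0,0],[0,0,0]],"roll":[0,0,0,0,0,0,0,0]}' 0 40
python3 -m pendant '{"slide":[[-10,0,0],[-20,0,0],[-25,0,0],[-25,0,0],[-15,0,0],[-5,0,0],[0,0,0]],"roll":[0,0,0,0,0,0,0]}'
python3 - <<'E'
from h import *
p,r=tool();s=bot.get_state();print(p,s["q"][[0,5]],s["force"],np.degrees(np.arctan2(r[1,1],r[0,1])),np.round(1000*r.T@(np.r_[.463,-.153,.124]-p)))
T=bot.grab_frame("top");S=bot.grab_frame("scene")
for t in("lid_top","butter_dish"):
  for n,P in(("t",T),("s",S)):
    for d in bot.outline_of(P,t)[:2]:
      v,u=np.nonzero(d["pixels"]);rc=cv2.boxPoints(cv2.minAreaRect(np.c_[u,v].astype(np.float32)));print(t,n,round(float(d["confidence"]),2),len(u),np.round(atz(P,u.mean(),v.mean(),.066),3))
E
```

```text
t: 23.1
position: [0.6595, -0.0841, 0.0405]
tcp_rot: [0.254, 0.661, 0.253, -0.66]
force: [-0.2, -0.6, -5.6]
width: 0.083
t: 23.8
position: [0.6593, -0.0841, 0.1407]
tcp_rot: [0.254, 0.661, 0.253, -0.66]
force: [0.1, -0.5, -5.5]
width: 0.084
[ 0.65927733 -0.08413654  0.14069829] [-0.14418529  0.69366873] [ 0.13261925 -0.51936078 -5.48005887] -48.003637813768286 [ 16. -80. 192.]
lid_top t 0.81 2499 [ 0.457 -0.171  0.066]
lid_top s 0.57 2286 [ 0.461 -0.138  0.066]
butter_dish t 0.66 2432 [ 0.456 -0.171  0.066]
butter_dish s 0.61 1854 [0.657 0.065 0.066]
butter_dish s 0.57 3090 [ 0.453 -0.119  0.066]
```

```bash
python3 -m pendant '{"slide":[[0,-8,19],[0,-16,38],[0,-18,42],[0,-17,40],[0,-14,33],[0,-8,18],[0,0,0],[0,0,0],[0,0,0],[0,0,0]],"roll":[0,0,0,0,0,0,-4,-8,-8,-8]}'
python3 -m pendant '{"slide":[[0,0,0],[0,0,0],[0,0,0],[0,0,0],[0,0,0],[0,0,0],[0,0,0],[0,0,0],[0,0,0],[0,0,0]],"roll":[-8,-8,-8,-8,-8,-8,-8,-8,-8,-8]}'
python3 -m pendant '{"slide":[[0,0,0],[0,0,0],[0,0,0],[0,0,0],[0,0,0],[0,0,0],[0,0,0],[0,0,0],[0,0,0]],"roll":[-8,-8,-8,-8,-8,-8,-8,-4,0]}'
python3 - <<'E'
from h import *
p,r=tool();s=bot.get_state();print(p,s["q"][[0,5]],s["force"],np.round(1000*r.T@(np.r_[.464,-.151,.09]-p),1))
E
```

```text
t: 25.1
position: [0.4635, -0.151, 0.1398]
tcp_rot: [-0.407, -0.578, -0.407, 0.578]
force: [-0.3, 0.5, -5.7]
width: 0.086
t: 26.1
position: [0.4635, -0.151, 0.1397]
tcp_rot: [0.683, 0.181, 0.684, -0.181]
force: [-0.5, -0.8, -5.1]
width: 0.083
t: 27.0
position: [0.4635, -0.151, 0.1397]
tcp_rot: [0.683, -0.183, 0.683, 0.183]
force: [-0.2, -0.3, -5.2]
width: 0.085
[ 0.46352546 -0.15100137  0.13973684] [-0.33846925 -2.43247874] [-0.23670634 -0.34911064 -5.20961244] [49.7 -0.2  0.4]
```

```bash
python3 -m pendant '{"slide":[[10,0,0],[15,0,0],[10,0,0],[6,0,0],[3,0,0],[2,0,0],[0,0,0],[0,0,0]],"roll":[0,0,0,0,0,0,0,0]}'
python3 -m pendant '{"slide":[[1,0,0],[1,0,0],[1,0,0],[0,0,0]],"roll":[0,0,0,0]}'
python3 -m pendant '{"slide":[[1,0,0],[1,0,0],[0,0,0]],"roll":[0,0,0]}'
```

```text
t: 27.8
position: [0.464, -0.1512, 0.0942]
tcp_rot: [0.683, -0.183, 0.683, 0.183]
force: [0.3, 0.7, -4.8]
width: 0.084
t: 28.2
position: [0.4635, -0.151, 0.0907]
tcp_rot: [0.683, -0.183, 0.683, 0.183]
force: [-0.1, 0.4, -5.8]
width: 0.084
t: 28.5
position: [0.4635, -0.151, 0.0887]
tcp_rot: [0.683, -0.183, 0.683, 0.183]
force: [-1.1, -0.4, -5.9]
width: 0.087
```

```bash
python3 -m pendant '{"slide":[[0.5,0,0],[0,0,0]],"roll":[0,0]}'
python3 -m pendant '{"slide":[[0.5,0,0],[0,0,0]],"roll":[0,0]}'
python3 -m pendant '{"slide":[[0.5,0,0],[0,0,0]],"roll":[0,0]}'
python3 - <<'E'
from h import *
T=bot.grab_frame("top");W=bot.grab_frame("wrist")
for n,P in(("t",T),("w",W)):
  for t in("lid_top","timer"):
    print(n,t,[(round(float(d["confidence"]),2),np.round(d["extent"]).tolist()) for d in bot.spot_in(P,t)][:2])
p,r=tool();print(p,bot.get_state()["force"],proj(T,[.464,-.151,.066]),[np.round(proj(T,[.464+a*.922*.053-b*-.418*.075*-1,-.151-a*.39*.053+b*.91*.075,.066])).tolist() for a,b in((1,1),(1,-1),(-1,-1),(-1,1))])
E
```

```text
t: 28.7
position: [0.4636, -0.151, 0.0883]
tcp_rot: [0.683, -0.183, 0.683, 0.183]
force: [1.3, 0.3, -5.1]
width: 0.081
t: 28.9
position: [0.4637, -0.1511, 0.0879]
tcp_rot: [0.683, -0.183, 0.683, 0.183]
force: [-0.1, 1.2, -3.6]
width: 0.085
t: 29.1
position: [0.4638, -0.1511, 0.0879]
tcp_rot: [0.683, -0.183, 0.683, 0.183]
force: [-0.8, 0.1, 0.4]
width: 0.086
t lid_top [(0.62, [302.0, 198.0, 368.0, 248.0])]
t timer [(0.51, [313.0, 214.0, 324.0, 231.0])]
w lid_top [(0.74, [159.0, 98.0, 395.0, 341.0])]
w timer [(0.7, [225.0, 181.0, 336.0, 274.0]), (0.58, [15.0, 10.0, 136.0, 91.0])]
[ 0.46380419 -0.1511      0.08785973] [-1.91546194  0.57509668  4.49939983] [327.59334778 222.25609803] [[305.0, 215.0], [367.0, 184.0], [350.0, 230.0], [287.0, 261.0]]
```

Seated: foot at z≈0.066, in line with the lid's centre. Now a light press, then wind clockwise.

```bash
cat > m.py <<'E'
from h import *
p,r=tool();s=bot.get_state();print("F",np.round(s["force"],1),"M",np.round(s["moment"],3),"q6",round(s["q"][5],3),"tau6",np.round(s["joint_efforts"][5],3),"yaw",np.round(np.degrees(np.arctan2(r[1,1],r[0,1])),1),"p",np.round(p,4))
E
python3 -m pendant '{"slide":[[0.5,0,0],[0,0,0],[0,0,0]],"roll":[0,0,0]}' ; python3 m.py
python3 -m pendant '{"slide":[[0,0,0],[0,0,0],[0,0,0],[0,0,0]],"roll":[4,8,8,4]}' ; python3 m.py
python3 -m pendant '{"slide":[[0,0,0],[0,0,0],[0,0,0],[0,0,0],[0,0,0],[0,0,0],[0,0,0],[0,0,0],[0,0,0],[0,0,0]],"roll":[4,8,8,8,8,8,8,8,8,4]}' ; python3 m.py
```

```text
t: 29.7
position: [0.4639, -0.1511, 0.0878]
tcp_rot: [0.683, -0.183, 0.683, 0.183]
force: [-2.9, 1.0, 7.7]
width: 0.085
F [-2.9  1.   7.7] M [0.316 0.503 0.051] q6 -2.433 tau6 -0.002 yaw 120.0 p [ 0.4639 -0.1511  0.0878]
t: 30.1
position: [0.4639, -0.1512, 0.0878]
tcp_rot: [0.707, -0.036, 0.706, 0.035]
force: [-3.2, -0.1, 8.4]
width: 0.085
F [-3.2 -0.1  8.4] M [0.185 0.455 0.012] q6 -2.01 tau6 -0.292 yaw 95.8 p [ 0.4639 -0.1512  0.0878]
t: 31.1
position: [0.4638, -0.1515, 0.0878]
tcp_rot: [0.593, 0.386, 0.592, -0.386]
force: [-3.2, -0.2, 8.1]
width: 0.08
F [-3.2 -0.2  8.1] M [ 0.021  0.598 -0.006] q6 -0.753 tau6 -0.288 yaw 23.8 p [ 0.4638 -0.1515  0.0878]
```

```bash
python3 -m pendant '{"slide":[[0,0,0],[0,0,0],[0,0,0],[0,0,0],[0,0,0],[0,0,0],[0,0,0],[0,0,0],[0,0,0],[0,0,0]],"roll":[8,8,8,8,8,8,8,8,8,8]}' ; python3 m.py
python3 -m pendant '{"slide":[[0,0,0],[0,0,0],[0,0,0],[0,0,0],[0,0,0],[0,0,0],[0,0,0],[0,0,0]],"roll":[6,5,5,5,4,4,4,4]}' ; python3 m.py
python3 -m pendant '{"slide":[[0,0,0],[0,0,0],[0,0,0]],"roll":[4,4,4]}' ; python3 m.py
```

```text
t: 32.1
position: [0.4634, -0.1514, 0.0878]
tcp_rot: [-0.205, -0.677, -0.205, 0.677]
force: [-3.6, 0.4, 9.0]
width: 0.085
F [-3.6  0.4  9. ] M [0.01  0.759 0.031] q6 0.645 tau6 -1.118 yaw -56.3 p [ 0.4634 -0.1514  0.0878]
t: 32.9
position: [0.4634, -0.1513, 0.0878]
tcp_rot: [0.019, -0.707, 0.02, 0.707]
force: [-3.7, 1.2, 8.7]
width: 0.079
F [-3.7  1.2  8.7] M [0.153 0.792 0.018] q6 1.288 tau6 -0.545 yaw -93.2 p [ 0.4634 -0.1513  0.0878]
t: 33.2
position: [0.4634, -0.1512, 0.0878]
tcp_rot: [0.093, -0.701, 0.093, 0.701]
force: [-4.0, 0.6, 9.3]
width: 0.085
F [-4.   0.6  9.3] M [ 0.151  0.875 -0.003] q6 1.497 tau6 -0.545 yaw -105.2 p [ 0.4634 -0.1512  0.0878]
```

```bash
for i in 1; do
python3 -m pendant '{"slide":[[0,0,0],[0,0,0],[0,0,0],[0,0,0]],"roll":[4,4,4,4]}' >/dev/null; python3 m.py
python3 -m pendant '{"slide":[[0,0,0],[0,0,0],[0,0,0],[0,0,0]],"roll":[4,4,4,4]}' >/dev/null; python3 m.py; done
```

```text
F [-3.8  0.7  8. ] M [0.237 0.836 0.025] q6 1.776 tau6 -0.545 yaw -121.2 p [ 0.4634 -0.1511  0.0878]
F [-0.9  1.1  5.8] M [0.295 0.286 0.188] q6 2.055 tau6 -0.414 yaw -137.1 p [ 0.4646 -0.1514  0.0878]
```

```bash
python3 -m pendant '{"slide":[[0,0,0]],"roll":[2]}' >/dev/null; python3 m.py
python3 -m pendant '{"slide":[[0,0,0]],"roll":[2]}' >/dev/null; python3 m.py
python3 -m pendant '{"slide":[[0,0,0]],"roll":[0]}' >/dev/null; python3 m.py
python3 - <<'E'
from h import *
W=bot.grab_frame("wrist");a=cv2.resize(cv2.cvtColor(W["frame"],cv2.COLOR_RGB2BGR)[120:320,180:380],(600,600),interpolation=cv2.INTER_CUBIC)
cv2.imwrite("pics/w9.png",a)
E
```

```text
F [-0.6  1.5  5.7] M [0.204 0.306 0.154] q6 2.089 tau6 0.004 yaw -139.1 p [ 0.4647 -0.1514  0.0879]
F [-0.3 -0.3  5.5] M [0.224 0.188 0.152] q6 2.124 tau6 -0.125 yaw -141.1 p [ 0.4648 -0.1515  0.0878]
F [-0.2  0.3  6.5] M [0.154 0.265 0.07 ] q6 2.123 tau6 0.196 yaw -141.0 p [ 0.4648 -0.1515  0.0879]
```

At the stop the moment z rises to about 0.15 N m and plateaus: the whole timer starts to turn on its foot. Now back by 150°.

```bash
python3 -m pendant '{"slide":[[0,0,0],[0,0,0],[0,0,0],[0,0,0],[0,0,0],[0,0,0],[0,0,0],[0,0,0],[0,0,0],[0,0,0]],"roll":[-3,-6,-8,-8,-8,-8,-8,-8,-8,-8]}' >/dev/null; python3 m.py
python3 -m pendant '{"slide":[[0,0,0],[0,0,0],[0,0,0],[0,0,0],[0,0,0],[0,0,0],[0,0,0],[0,0,0],[0,0,0],[0,0,0]],"roll":[-8,-8,-8,-8,-8,-8,-8,-8,-8,-5]}' >/dev/null; python3 m.py
python3 -m pendant '{"slide":[[0,0,0],[0,0,0]],"roll":[0,0]}' >/dev/null; python3 m.py
```

```text
F [-1.3 -0.7  6. ] M [-0.149  0.302  0.036] q6 0.843 tau6 1.139 yaw -67.7 p [ 0.4648 -0.1518  0.0879]
F [ 0.3 -1.5  4.7] M [-0.208  0.026  0.002] q6 -0.5 tau6 0.511 yaw 9.3 p [ 0.4651 -0.1519  0.0879]
F [-0.2 -1.2  5.2] M [-0.164  0.026  0.045] q6 -0.495 tau6 0.009 yaw 9.0 p [ 0.4651 -0.1519  0.0878]
```

```bash
python3 -m pendant '{"slide":[[-0.5,0,0],[0,0,0],[0,0,0],[0,0,0],[0,0,0],[-5,0,0],[-20,0,0],[-30,0,0],[-30,0,0],[-20,0,0]],"roll":[0,0,0,0,0,0,0,0,0,0]}' 30
python3 -m pendant '{"slide":[[0,0,35],[0,0,35],[0,0,0],[0,0,0],[0,0,0]],"roll":[0,0,0,0,0]}'
python3 - <<'E'
from h import *
W=bot.grab_frame("wrist");T=bot.grab_frame("top");S=bot.grab_frame("scene")
for n,P in(("w",W),("t",T),("s",S)):
  for t in("timer","lid_top","salt_shaker"): print(n,t,[(round(float(d["confidence"]),2),np.round(d["extent"]).tolist()) for d in bot.spot_in(P,t)][:3])
d=bot.spot_in(W,"timer")[0]["extent"];c=[(d[0]+d[2])/2,(d[1]+d[3])/2]
u0,v0=int(c[0]-45),int(c[1]-45);u0=max(u0,0);v0=max(v0,0)
a=cv2.resize(cv2.cvtColor(W["frame"],cv2.COLOR_RGB2BGR)[v0:v0+90,u0:u0+90],(540,540),interpolation=cv2.INTER_CUBIC)
s=cv2.resize(cv2.cvtColor(S["frame"],cv2.COLOR_RGB2BGR)[120:260,260:390],(250,270))
o=np.zeros((540,790,3),np.uint8);o[:,:540]=a;o[:270,540:]=s
o[270:540,540:]=cv2.resize(cv2.cvtColor(T["frame"],cv2.COLOR_RGB2BGR)[170:280,270:430],(250,270))
cv2.imwrite("pics/fin.png",o);print(u0,v0)
E
```

```text
t: 37.55
position: [0.4645, -0.1513, 0.1949]
tcp_rot: [0.539, 0.46, 0.537, -0.459]
force: [0.7, -0.3, -0.1]
width: 0.328
t: 38.05
position: [0.4743, -0.2194, 0.1923]
tcp_rot: [0.537, 0.459, 0.538, -0.459]
force: [0.5, 0.4, 0.2]
width: 0.329
w timer [(0.74, [242.0, 75.0, 322.0, 160.0])]
w lid_top [(0.73, [193.0, 14.0, 367.0, 210.0])]
w salt_shaker [(0.56, [95.0, 65.0, 170.0, 116.0])]
t timer [(0.63, [314.0, 203.0, 338.0, 233.0])]
t lid_top [(0.95, [287.0, 190.0, 342.0, 246.0]), (0.26, [158.0, 131.0, 197.0, 162.0])]
t salt_shaker [(0.7, [99.0, 191.0, 240.0, 291.0]), (0.57, [249.0, 187.0, 270.0, 209.0])]
s timer [(0.56, [299.0, 173.0, 327.0, 205.0])]
s lid_top [(0.58, [277.0, 178.0, 356.0, 228.0])]
s salt_shaker [(0.8, [360.0, 212.0, 382.0, 246.0]), (0.72, [250.0, 220.0, 269.0, 257.0]), (0.56, [343.0, 154.0, 361.0, 184.0])]
237 72
```

View pics/fin.png

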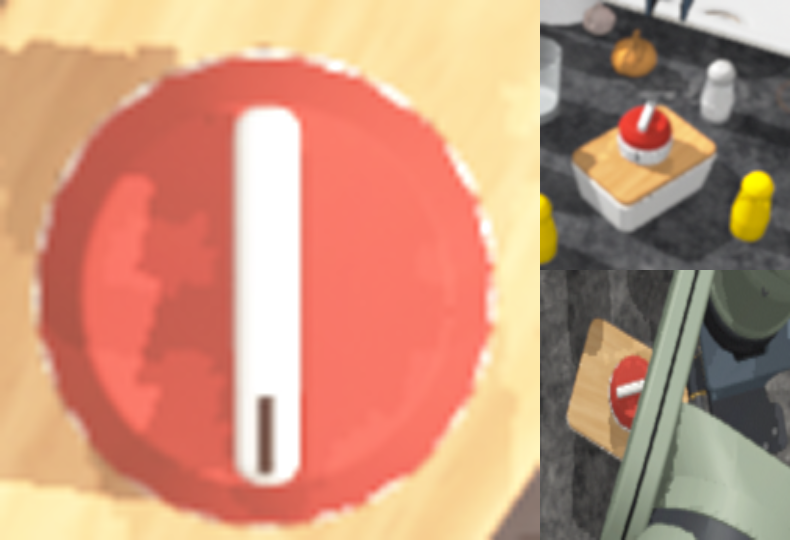

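The last view shows the timer upright on the lid, with the bar's black-line end pointing away from the scene camera. A dark mark on the white base faces the scene camera, at about scene pixel (310,200). The salt shaker stands upright on the worktop. I'll check the mark's azimuth and the centring numerically.

Run:
```python
from h import *
W=bot.grab_frame("wrist");S=bot.grab_frame("scene")
d=bot.outline_of(W,"lid_top")[0];v,u=np.nonzero(d["pixels"]);h=cv2.convexHull(np.c_[u,v].astype(np.int32));rc=cv2.minAreaRect(h);L=atz(W,*rc[0],.066)
m=bot.outline_of(W,"timer")[0]["pixels"];v,u=np.nonzero(m);c=np.array([u.mean(),v.mean()])
C=atz(W,*c,.066+.025);print("lid",L,[np.round(atz(W,*q,.066)[:2],3).tolist() for q in cv2.boxPoints(rc)],"timer",C)
C=np.array([.4645,-.1513])
g=cv2.cvtColor(S["frame"],cv2.COLOR_RGB2GRAY).astype(int);print(g[190:208,300:328])
for a in range(60,170,10):
    t=np.radians(a);print(a,[np.round(proj(S,[C[0]+.033*np.cos(t),C[1]+.033*np.sin(t),.066+z]),1).tolist() for z in(.02,.01)])
```

```text
lid [ 0.46379216 -0.14372329  0.066     ] [[0.381, -0.194], [0.445, -0.061], [0.542, -0.096], [0.486, -0.239]] timer [ 0.46423378 -0.15052032  0.091     ]
[[218 200 150 111 104 109 109 108 105 105 103 103 101  99  93  87  83  83
   83  83  81  80  79  79  77  72  73 101]
 [229 218 173 119 100 102 107 107 106 104 101 100  96  93  90  87  85  85
   83  82  82  81  80  79  75  72  77 106]
 [227 228 197 147 106  94  97 101 102 101 100  98  97  93  91  87  85  84
   83  83  82  80  79  77  72  73  88 119]
 [222 231 219 181 137 104  90  89  93  95  94  95  96  93  89  86  83  82
   81  81  80  79  76  73  72  86 114 140]
 [213 223 228 216 185 145 108  87  83  83  85  85  86  86  84  81  81  79
   79  79  76  77  72  74  86 113 144 158]
 [205 211 224 231 224 197 157 120  96  83  79  76  76  75  74  75  75  76
   73  75  74  76  85  99 122 148 164 165]
 [202 207 216 225 232 229 207 176 145 122 104  89  82  79  77  77  76  77
   80  83  88 102 122 141 158 170 171 160]
 [201 207 212 214 221 228 228 215 198 177 154 136 128 118 110 106 104 107
  115 119 128 145 163 174 178 176 169 160]
 [197 208
[... 864 characters left out ...]
158 156 157 159 157
  153 147 144 140 135 131 132 131 132 134]
 [193 192 193 194 194 194 193 191 190 186 178 172 168 161 152 146 143 141
  139 135 132 132 131 131 131 132 133 134]
 [193 193 193 194 193 193 191 191 191 193 191 191 189 185 175 162 149 141
  136 132 131 129 130 130 131 133 134 137]]
60 [[302.5, 195.7], [302.3, 198.9]]
70 [[304.1, 197.1], [303.9, 200.3]]
80 [[306.1, 198.3], [305.9, 201.5]]
90 [[308.3, 199.3], [308.1, 202.5]]
100 [[310.8, 199.9], [310.5, 203.2]]
110 [[313.3, 200.3], [313.1, 203.6]]
120 [[315.9, 200.4], [315.7, 203.6]]
130 [[318.5, 200.2], [318.2, 203.4]]
140 [[320.9, 199.6], [320.6, 202.9]]
150 [[323.1, 198.8], [322.8, 202.0]]
160 [[325.1, 197.7], [324.7, 200.9]]
```

```bash
python3 -c "
from bench import bot
print(bot.get_state()['t'],bot.job_done())"
```

```text
the job is handed in; nothing more can be done
38.9 None
```

I finished the job and handed it in at 38.9 s of the 72 s allowed. The verdict isn't shown.

- **Salt shaker:** It stands upright on the free worktop right of the dish, near (0.43, -0.32). The scene view confirmed this.
- **Timer on the lid:** It sits in the middle of the lid. My estimates of the lid's centre differ by a few mm; the last wrist view put the timer about 7 mm off centre, and the others were closer.
- **Winding:** I wound it clockwise until the moment about the dial axis rose sharply, which I took as the stop. I then turned it back 150°.
- **Dial check:** The bar's black-line end points to about -81°, and the base's zero mark is at about 98° in the scene view. They are about 179° apart, which is 30 minutes to within the measurement.

**What didn't go to plan:**
- **Missed grips:** My first two grips on the bar closed on nothing. The finger tips reached about 20–30 mm less far than the reported tool position said, so I found the right height by lowering in small steps.
- **Skewed approach:** I came at the bar about 26° skewed to clear the bottle. That may have turned the dial slightly before the lift.
- **Turning at the stop:** The timer probably turned a little as a whole on its rubber foot at the stop, and shifted by about 1 mm.

I saw nothing else moved in the pictures, but I did not measure the neighbouring items again at the end.

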